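Set the air valve in service to two turns open

TASK

The bench air manifold has two handwheel valves, each feeding the outlet in front of it; one outlet carries a long barbed hose tail, the other is shut off with a short blank plug. Take the valve whose outlet carries the hose tail by its revolving handle, close it (clockwise from above) all the way to its stop, then back it off exactly two full turns from there and finish while still gripping that handle with the fingers, keeping the wheel still at that setting so that it can be locked by a colleague: do not let go at the end. Do not turn the other valve, and leave the things lying round it where they are.

Things in the scene. Friction and masses are not known exactly. Their poses are not given: they have to be found in the camera images.
- manifold: Bench air manifold, fixed: aluminium block 46 x 226 mm, top 42 mm above the table, on a steel foot plate 84 x 250 mm, with two equal brass valves with dark steel handwheels (91 mm over the rim, three spokes), axes 160 mm apart. Origin at the centre of its underside, on the table; y runs along the block (valve 1 at +y, left seen from the robot; valve 2 at -y), -x is its front with the outlets; z up.
- handle_1: Revolving handle of valve 1: an upright black round barrel, 18 mm in diameter and 53 mm tall, standing on the rim of handwheel 1; it spins freely on its own pin, so a gripper that holds it may keep its own direction while it is carried round. Origin at the barrel's middle, 125 mm above the table (barrel from 98 to 151 mm); z up. Apart from the handles the manifold is at most 107 mm tall; the wheel's rim beneath it reaches up to 92 mm.
- wheel_1 (a joint): Turn of handwheel 1 in rad: 0 = closed, hard against the stop; grows counterclockwise seen from above as the valve opens; 6.283 a turn, never below 0, upper limit about 22 (3.5 turns). It starts anywhere from 2 to 9. Stiffness: about 1.3 N at the handle turns it and it stays where it is left. At 0 the handle stands straight towards the outlets (the manifold's own -x side of the axis); a bare steel stem in the hub rises 3 mm a turn and is level with the hub's top when closed.
- axis_1 (a point): Point on the vertical turning axis of handwheel 1, at the height of the handle's middle (125 mm above the table). The handle's centre runs round it on a circle of radius 40 mm. In the manifold's frame it lies at y = +80 mm, x = 0.
- outlet_1 (a point): Mouth of the outlet fed by valve 1, in the manifold's front face (its -x side), 27 mm in front of the wheel's axis and 25 mm above the table. It carries either the hose tail or the blank plug.
- handle_2: Revolving handle of valve 2: an upright black round barrel, 18 mm in diameter and 53 mm tall, standing on the rim of handwheel 2; it spins freely on its own pin, so a gripper that holds it may keep its own direction while it is carried round. Origin at the barrel's middle, 125 mm above the table (barrel from 98 to 151 mm); z up. Apart from the handles the manifold is at most 107 mm tall; the wheel's rim beneath it reaches up to 92 mm.
- wheel_2 (a joint): Turn of handwheel 2 in rad: 0 = closed, hard against the stop; grows counterclockwise seen from above as the valve opens; 6.283 a turn, never below 0, upper limit about 22 (3.5 turns). It starts anywhere from 2 to 9. Stiffness: about 1.3 N at the handle turns it and it stays where it is left. At 0 the handle stands straight towards the outlets (the manifold's own -x side of the axis); a bare steel stem in the hub rises 3 mm a turn and is level with the hub's top when closed.
- axis_2 (a point): Point on the vertical turning axis of handwheel 2, at the height of the handle's middle (125 mm above the table). The handle's centre runs round it on a circle of radius 40 mm. In the manifold's frame it lies at y = -80 mm, x = 0.
- outlet_2 (a point): Mouth of the outlet fed by valve 2, in the manifold's front face (its -x side), 27 mm in front of the wheel's axis and 25 mm above the table. It carries either the hose tail or the blank plug.
- hose_tail: Brass hose tail, fixed: 20 mm hexagon and a barbed spigot 15 mm in diameter, standing 44 mm out of one of the two outlets, horizontally forward. Origin where it meets the outlet's mouth; points along its own -x. It marks the valve in service.
- blank_plug: Brass blank plug, fixed: 20 mm hexagon with a short round head, only 12 mm long, in the other outlet. Origin where it meets the outlet's mouth.
- spare_die: Loose steel die block 28 x 60 x 18 mm lying in front of the manifold; bystander. Origin at its underside.
- capacitor: Loose dark capacitor, 25 mm in diameter, 46 mm tall, standing close behind the manifold; bystander. Origin at its underside.
- parts_bin_a: Loose small black parts bin, 99 x 68 x 44 mm, to the left of the manifold; bystander. Origin at its underside. Beyond it on the left stand two fixed blue tape formers up to 320 mm tall, and behind the manifold a black lead former (240 mm) and a blue lead cutter (400 mm): pass over the left side at 400 mm or more and come to the valves from the robot's side.

How it is judged (in metres and radians):
On the way, in this order (a step that is already met when the one before it is completed fails the run):
1. the valve with the hose tail is closed to its stop (within 0.12 rad) (((distance between hose_tail and outlet_1 below 0.03 m and value of joint wheel_1 below 0.12 rad) or (distance between hose_tail and outlet_2 below 0.03 m and value of joint wheel_2 below 0.12 rad))), for 0.1 s.
2. that valve is two turns open, with its handle held (((distance between hose_tail and outlet_1 below 0.03 m and value of joint wheel_1 between 12.306 and 12.826 rad and velocity of joint wheel_1 between -0.15 and 0.15 rad/s and contact force between the fingers and handle_1 above 2 N and horizontal distance between the grasp point and handle_1 below 0.02 m and distance of handle_2 from where it was at the start of the episode below 0.012 m) or (distance between hose_tail and outlet_2 below 0.03 m and value of joint wheel_2 between 12.306 and 12.826 rad and velocity of joint wheel_2 between -0.15 and 0.15 rad/s and contact force between the fingers and handle_2 above 2 N and horizontal distance between the grasp point and handle_2 below 0.02 m and distance of handle_1 from where it was at the start of the episode below 0.012 m))), for 0.2 s.
At the end, for the whole second after the job is handed in: The wheel of the valve whose outlet carries the hose tail stands two turns (12.57 rad, within 0.26 rad) open and is at rest, the fingers hold its handle (more than 2 N, grasp point within 20 mm of the handle's axis seen from above), and the other valve's handle is within 12 mm of where it was (((distance between hose_tail and outlet_1 below 0.03 m and value of joint wheel_1 between 12.306 and 12.826 rad and velocity of joint wheel_1 between -0.15 and 0.15 rad/s and contact force between the fingers and handle_1 above 2 N and horizontal distance between the grasp point and handle_1 below 0.02 m and distance of handle_2 from where it was at the start of the episode below 0.012 m) or (distance between hose_tail and outlet_2 below 0.03 m and value of joint wheel_2 between 12.306 and 12.826 rad and velocity of joint wheel_2 between -0.15 and 0.15 rad/s and contact force between the fingers and handle_2 above 2 N and horizontal distance between the grasp point and handle_2 below 0.02 m and distance of handle_1 from where it was at the start of the episode below 0.012 m))); the arm keeps its last pose, push and grip.
It fails at once if the valve with the blank plug is turned (its handle moves more than 12 mm) ((distance between hose_tail and outlet_1 below 0.03 m and distance of handle_2 from where it was at the start of the episode above 0.012 m) or (distance between hose_tail and outlet_2 below 0.03 m and distance of handle_1 from where it was at the start of the episode above 0.012 m)).
It fails at once if a bystander is moved by more than 15 mm (distance of any of spare_die, capacitor, parts_bin_a from where it was at the start of the episode above 0.015 m).
It also fails if it takes over 64 s, if anything falls off the work surface, if the arm or the gripper's body presses on something with over 40 N, if the wrist force passes 120 N, or if a joint passes its speed limit or range.

ROBOT

A 6-joint arm with a two-finger parallel gripper is mounted at the origin on the work surface; the furniture and walls round the work are solid. World frame = base frame: x ahead of the robot, y to its left, z up, the work surface at z = 0. Lengths are in m, angles in degrees, forces in N, time in s.
With the tool pointing down it reaches from about 0.425 to 0.95 m from the base axis. Payload 14.7 kg.
Tool frame: the origin (TCP) lies midway between the tips of the shut fingers; the grasp point (between the pads) lies 19 mm behind it (bot.grasp_offset is the distance from the TCP to the grasp point, in m); z points along the fingers, y is the line along which they close (so a half turn about z gives the same grasp; the last joint's range is limited). The gripper opens to 85 mm and grips with 20 to 120 N. Pads are 22 mm wide; open, the fingers measure 114 mm over their backs; the gripper's body (76 mm by 85 mm) begins 54 mm behind the grasp point. The pads swing forward as they close: fully open they stand 13 mm farther back than shut.
Start: joints at [67.231, 27.513, 91.461, -0, 61.026, -2.67], TCP at [0.223, 0.61, 0.231] pointing down, gripper open.
Joint ranges: [-157.49, 157.49], [-46.99, 117.5], [13.45, 153.17], [-89.5, 269.5], [5.16, 153.95], [-167.48, 167.48]. Speed limits (degrees/s): [108.29, 108.29, 136.94, 172.46, 172.46, 172.46].

INTERFACE

Orientations are given as a 3x3 rotation matrix whose columns are the frame's x, y, z axes.
In Python, from bench import bot, ik, grab_frame, ticket gives the robot as it stands. Calls block until the motion is done:
- bot.move_ptp(position, orientation): joint-space move of the TCP to a pose.
- bot.line_to(position, orientation=None, rate=0.15, contact_N=None): straight line of the TCP; orientation=None keeps the orientation; rate is the mean speed in m/s. With contact_N (N) it stops when the force on the tool has changed by that much, and returns True; else False.
- bot.goto_joints(angles): joint-space move.
- bot.set_gripper(opening, effort=None): opening from 0.0 (shut) to 1.0 (fully open); effort is the grip in N (None keeps the last); returns when the fingers have stopped.
- bot.pause(seconds).
- ik(position, orientation): joint angles nearest the present ones, or None.
- grab_frame(name): name is "side" or "top"; returns a dict with "pixels" (384x512x3 uint8, red, green, blue), "fov_y" (degrees; the focal length in pixels is half the picture's height over the tangent of half this angle, whatever the lens; pixels are square), "cx", "cy" (the principal point, pixels), "cam_to_world" (4x4, takes a point from camera to world coordinates). Camera axes: x right, y up, looking along -z (the intrinsics and any distortion apply to the point x, -y, -z); pixel columns grow to the right and rows downward; lengths in m; the calibration is good to about 2 mm. A picture is of the moment at which its call begins. There is no depth.
A pose or a line that the arm cannot do raises bot.MotionError and nothing moves.
- ticket.job_done(): hands the job in; it is judged then, once.
Readings, each from a call of its own:
- bot.current_time_s(): time.
- bot.current_joint_pos(): joint angles.
- bot.current_joint_vel(): joint speeds.
- bot.current_joint_efforts(): joint torques, N m.
- bot.current_tool_pos(): TCP position.
- bot.current_eef_rot(): TCP orientation.
- bot.current_force(): force on the tool from outside, world axes, zero at the start.
- bot.current_moment(): the same for the moment, N m.
- bot.current_finger_gap(): opening from 0.0 (shut) to 1.0 (fully open).
- bot.current_gripper_force(): force on a finger pad.
Only numpy, scipy, OpenCV 4.12 (cv2) and the standard library are available. Lean on these libraries where they do the work, as an engineer would, in place of code of your own. Each camera call takes 0.05 s, during which the arm holds its last target. There are 200 camera calls.

## Working session

There is one attempt and no reset: what is moved stays moved. The work goes in short steps, each a Python script; the robot and the scene stay as the last script left them, time stands still between calls to the robot, and variables do not carry over. Pictures are saved under pics/ and viewed, at most 10 in all, crops included, and the job is handed in when it is done.

```bash
mkdir -p pics; ls; python3 - <<'E'
from bench import bot, grab_frame
import cv2, numpy as np
for n in("side","top"):
    f=grab_frame(n); cv2.imwrite(f"pics/{n}0.png",cv2.resize(f["pixels"][:,:,::-1],None,fx=1.5,fy=1.5,interpolation=cv2.INTER_CUBIC))
    print(n,{k:(v if k!="pixels" else v.shape) for k,v in f.items()})
print(bot.current_time_s(),bot.current_eef_rot())
E
```

```text
pics
side {'pixels': (384, 512, 3), 'fov_y': 44.40979076501262, 'cx': 245.87777063304583, 'cy': 187.19391909455229, 'cam_to_world': array([[-0.94626733,  0.22671739, -0.23060217,  0.28577833],
       [-0.32321125, -0.63964557,  0.69741525,  0.42868068],
       [ 0.01061251,  0.73447449,  0.67855332,  0.69465044],
       [ 0.        ,  0.        ,  0.        ,  1.        ]])}
top {'pixels': (384, 512, 3), 'fov_y': 46.87977867306233, 'cx': 258.37684540010963, 'cy': 191.07290022615777, 'cam_to_world': array([[-0.024803  ,  0.97932878, -0.20074849,  0.29888683],
       [-0.999688  , -0.02489082,  0.00208697, -0.18859482],
       [-0.00295296,  0.20073761,  0.97964059,  1.02125836],
       [ 0.        ,  0.        ,  0.        ,  1.        ]])}
0.1 [[-9.39100188e-01  3.43643214e-01 -4.21110450e-04]
 [ 3.43643469e-01  9.39099652e-01 -1.00478599e-03]
 [ 5.01767880e-05 -1.08830657e-03 -9.99999407e-01]]
```

View pics/side0.png

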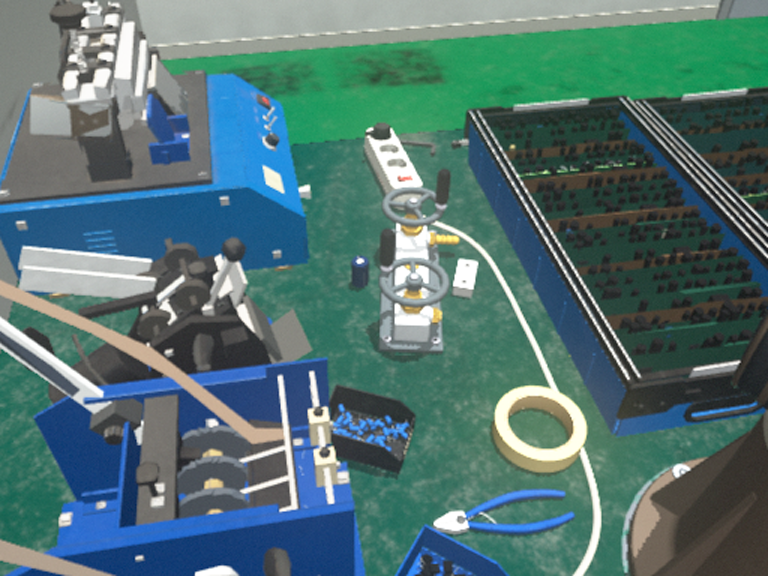

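View pics/top0.png

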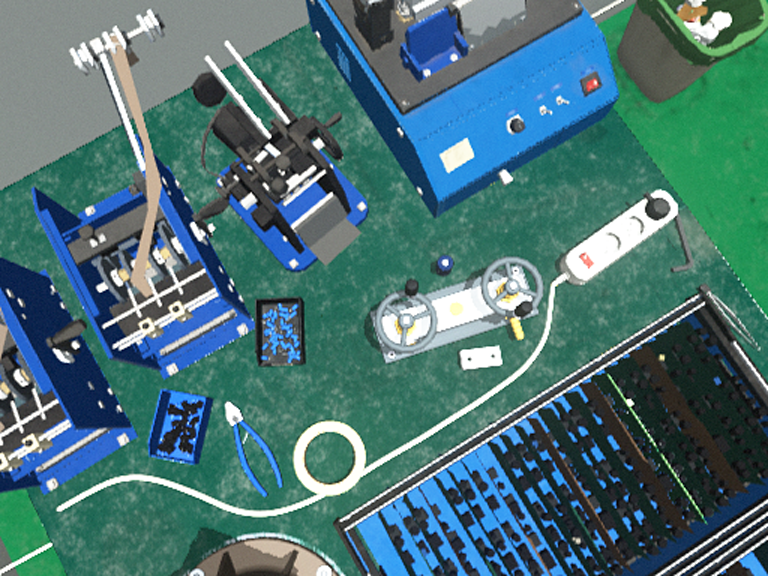

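```bash
python3 - <<'E'
import cv2, numpy as np
s=cv2.imread("pics/side0.png"); t=cv2.imread("pics/top0.png")
a=cv2.resize(s[150:360,345:475],None,fx=2.8,fy=2.8,interpolation=cv2.INTER_CUBIC)
b=cv2.resize(t[240:375,360:550],None,fx=2.2,fy=2.2,interpolation=cv2.INTER_CUBIC)
c=np.zeros((600,800,3),np.uint8); c[:588,:364]=a; c[:297,370:788]=b; cv2.imwrite("pics/crop.png",c)
E
```

```text
(no output)
```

View pics/crop.png

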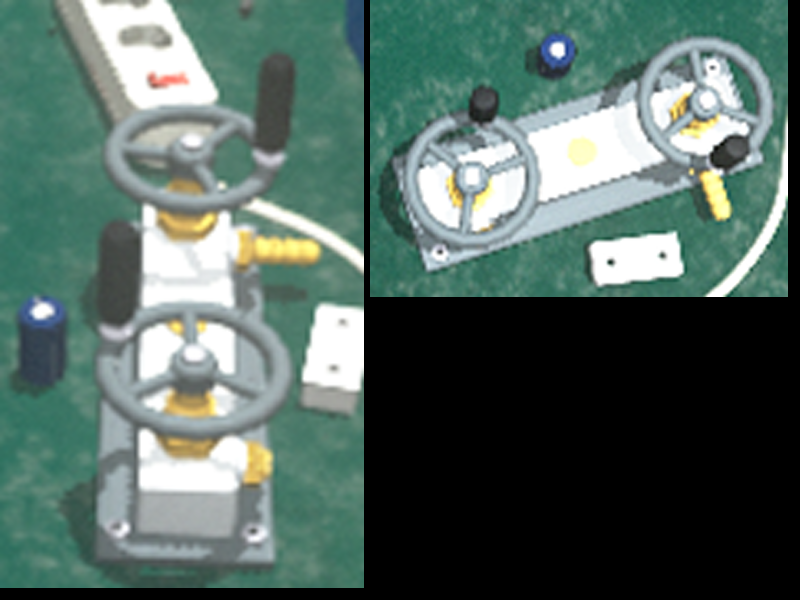

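```bash
cat > h.py <<'E'
import numpy as np
from bench import bot, grab_frame, ik, ticket
from scipy.optimize import least_squares
def proj(f,P):
    T=np.linalg.inv(f["cam_to_world"]); c=T[:3,:3]@P+T[:3,3]
    F=192/np.tan(np.radians(f["fov_y"])/2)
    return np.array([f["cx"]+F*c[0]/-c[2], f["cy"]-F*c[1]/-c[2]])
def S(x,y): return (np.array([345+x/2.8,150+y/2.8]))/1.5-.3
def T(x,y): return (np.array([360+(x-370)/2.2,240+y/2.2]))/1.5-.3
E
python3 - <<'E'
from h import *
fs,ft=grab_frame("side"),grab_frame("top")
def pts(p):
    x,y,w,a1,a2=p; R=np.array([[np.cos(w),-np.sin(w),0],[np.sin(w),np.cos(w),0],[0,0,1]])
    h=lambda s,a:[-.04*np.cos(a),s*.08-.04*np.sin(a),.125]
    L=np.array([[0,.08,.087],[0,-.08,.087],h(1,a1),h(-1,a2),[-.071,-.08,.025]])
    return (R@L.T).T+[x,y,0]
ms=[S(194,369),S(191,158),S(119,276),S(273,109),S(320,250)]
mt=[T(471,176),T(704,104),T(484,105),T(730,152),T(718,215)]
def res(p):
    P=pts(p); return np.concatenate([proj(fs,q)-m for q,m in zip(P,ms)]+[proj(ft,q)-m for q,m in zip(P,mt)])
best=min((least_squares(res,[.6,-.2,w,a,b],loss="soft_l1") for w in(-.3,.3) for a in(0,2,4) for b in (0,2,4)),key=lambda r:r.cost)
print(best.x,best.cost);print(res(best.x).reshape(-1,2).round(1));P=pts(best.x);print(P.round(4))
x,y,w=best.x[:3]
for r in range(0,360,60):
  pass
for z in(.3,.1,.15):
  for tilt in(0,):
    c=np.r_[P[1,:2],z]
    print(z, np.hypot(*c[:2]))
E
```

```text
[ 0.46258875 -0.2910813   0.28955941  2.63988252  6.15630427] 4.750958501352486
[[-0.8 -0.3]
 [-0.5 -0.4]
 [-0.6 -0.6]
 [-0.1 -1.4]
 [-1.   1. ]
 [-0.2  1. ]
 [-0.2  0. ]
 [-0.2  0.9]
 [-0.4  0.6]
 [ 1.5  1.2]]
[[ 0.4397 -0.2144  0.087 ]
 [ 0.4854 -0.3678  0.087 ]
 [ 0.4788 -0.2228  0.125 ]
 [ 0.446  -0.3742  0.125 ]
 [ 0.4174 -0.388   0.025 ]]
0.3 0.6090025573438653
0.1 0.6090025573438653
0.15 0.6090025573438653
```

```bash
cat >> h.py <<'E'
A=np.array([.4854,-.3678]); W=.28956; ZT=.114
u=A/np.linalg.norm(A)
R=np.array([[-u[1],u[0],0],[u[0],u[1],0],[0,0,-1.]])
R[:,0]=np.cross(R[:,1],R[:,2])
def hp(th,c=A,r=.04,z=ZT):
    a=W+np.pi+th; return np.array([c[0]+r*np.cos(a),c[1]+r*np.sin(a),z])
E
python3 - <<'E'
from h import *
import cv2
p=bot.current_tool_pos()
bot.line_to([p[0],p[1],.45],rate=.3)
bot.move_ptp([u[0]*.52,u[1]*.52,.45],R)
bot.line_to(hp(6.156,z=.25),R,rate=.3)
print(bot.current_joint_pos(),bot.current_tool_pos(),bot.current_time_s(),bot.current_force())
c=[grab_frame(n)["pixels"][:,:,::-1] for n in("side","top")]
cv2.imwrite("pics/above.png",np.hstack([cv2.resize(c[0][60:260,200:360],(400,500)),cv2.resize(c[1][120:280,210:390],(400,356)).copy() if 0 else cv2.resize(c[1][130:280,230:350],(400,500))]))
E
```

```text
[-4.29667129e+01  2.09419365e+01  9.92993283e+01  4.87173065e-03
  5.96930692e+01 -5.83283018e+00] [ 0.44639141 -0.37433724  0.25120094] 5.225 [-0.02425479 -0.12283336  1.0058461 ]
```

View pics/above.png

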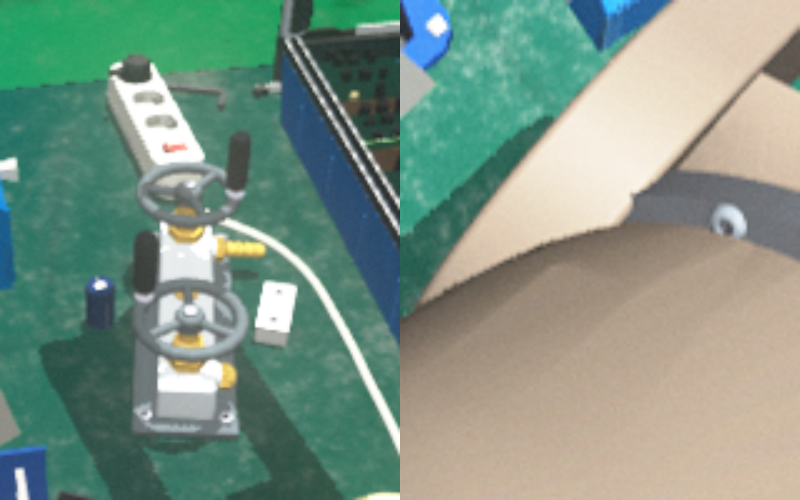

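The side view shows the scene undisturbed: hose tail on valve 2 at about (240,250) in the crop, handle 2 top at about (240,140). The gripper is just above the crop and the arm hides the top view. Descend and grip.

```bash
python3 - <<'E'
from h import *
import cv2
print(bot.line_to(hp(6.156),rate=.1,contact_N=8), bot.current_tool_pos())
bot.set_gripper(0.0,40); bot.pause(.3)
print(bot.current_finger_gap(),bot.current_gripper_force(),bot.current_force(),bot.current_moment(),bot.current_time_s())
c=grab_frame("side")["pixels"][:,:,::-1]
cv2.imwrite("pics/grip.png",cv2.resize(c[20:200,210:370],(533,600),interpolation=cv2.INTER_CUBIC))
E
```

```text
False [ 0.44621839 -0.37454251  0.11455734]
0.19289058005614615 39.00848116725683 [2.32787573 0.45256506 5.1219932 ] [ 0.08161027 -0.37996638 -0.0519863 ] 7.7583
```

View pics/grip.png

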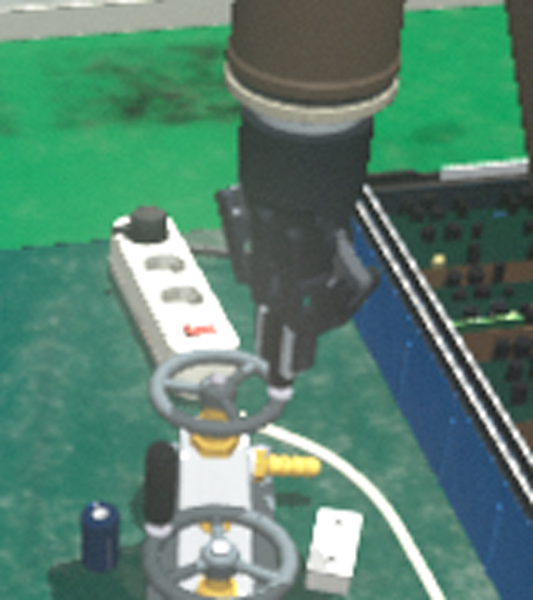

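The fingers hold handle 2 at about (280,350) with the barrel between them. I'll close in small steps, watching forces.

```bash
cat >> h.py <<'E'
def step(th,c,rate=.08):
    bot.line_to(hp(th,c),rate=rate)
    f=np.array(bot.current_force())[:2]-F0; a=W+np.pi+th
    er=np.array([np.cos(a),np.sin(a)]); et=np.array([-er[1],er[0]])
    return f@er, f@et, er
F0=np.zeros(2)
E
python3 - <<'E'
from h import *
c=A.copy(); t0=bot.current_time_s()
for th in 6.156-np.arange(1,10)*np.radians(15):
    fr,ft,er=step(th,c); print(round(th,2),round(fr,1),round(ft,1),np.round(bot.current_tool_pos()[:2]-hp(th,c)[:2],4),round(bot.current_time_s()-t0,2),round(bot.current_gripper_force(),1))
    if abs(fr)>25 or abs(ft)>25: print("stop");break
E
```

```text
5.89 -4.2 -1.9 [0.0005 0.0003] 0.28 39.4
5.63 -6.1 -1.0 [0.0008 0.0002] 0.57 39.6
5.37 -7.0 -1.3 [0.001 0.   ] 0.85 39.7
5.11 -8.4 -0.3 [ 0.0011 -0.0003] 1.13 39.7
4.85 -8.8 -1.0 [ 0.0011 -0.0006] 1.42 39.8
4.59 -9.1 -0.2 [ 0.0009 -0.0008] 1.7 39.9
4.32 -9.1 -1.8 [ 0.0006 -0.0008] 1.98 40.1
4.06 -8.6 -1.1 [ 0.0002 -0.0007] 2.27 40.3
3.8 -6.2 -1.1 [-0.0001 -0.0005] 2.55 40.5
```

```bash
python3 - <<'E'
from h import *
th=3.80;n=0
while th>-.35:
    th-=np.radians(15) if th>.55 else np.radians(3)
    fr,ft,er=step(th,A); n+=1
    if th<.6 or n%4==0: print(round(th,3),round(fr,1),round(ft,1),np.round(bot.current_tool_pos()[:2]-hp(th)[:2],4))
    if abs(ft)>18 or abs(fr)>30: break
bot.pause(.3)
p=bot.current_tool_pos()[:2]-A; print("actual th",(np.arctan2(p[1],p[0])-W-np.pi+np.pi)%(2*np.pi)-np.pi,np.hypot(*p),bot.current_time_s(),bot.current_force())
import cv2
c=grab_frame("side")["pixels"][:,:,::-1]
cv2.imwrite("pics/closed.png",cv2.resize(c[20:200,210:370],(533,600),interpolation=cv2.INTER_CUBIC))
E
```

```text
2.753 5.2 -1.0 [ 0.0004 -0.0001]
1.706 9.5 -0.9 [ 0.0002 -0.001 ]
0.658 6.8 -1.0 [-0.0011  0.0003]
0.397 3.8 -1.4 [-0.001   0.0009]
0.344 2.4 -1.5 [-0.0007  0.0006]
0.292 2.7 -1.8 [-0.0006  0.0007]
0.24 2.2 -1.0 [-0.0005  0.0007]
0.187 1.0 -0.8 [-0.0004  0.0007]
0.135 0.1 -0.1 [-0.0004  0.0007]
0.082 -1.2 -1.5 [-0.0003  0.0008]
0.03 0.3 3.1 [0.     0.0002]
-0.022 2.0 14.7 [ 0.0007 -0.0016]
-0.075 4.2 27.9 [ 0.0012 -0.0034]
actual th 0.014378410378490969 0.03970754694375652 16.5917 [  1.07716618 -27.72530368  -6.60762325]
```

View pics/closed.png

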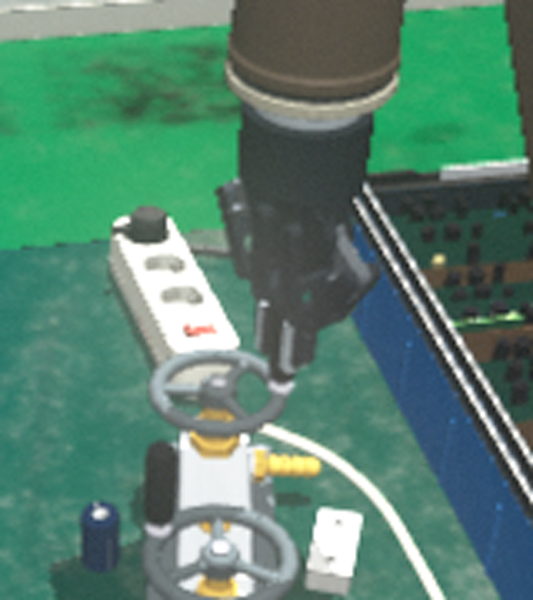

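Stop reached (tangential force rises to 28 N at the predicted closed angle of about 0.02 rad; handle points to the outlet at (285,380)). Now I'll back off two turns.

```bash
python3 - <<'E'
from h import *
th0=.02; T=th0+4*np.pi
for i,th in enumerate(np.linspace(th0,T,49)[1:]):
    fr,ft,er=step(th,A)
    if i%6==5: print(round(th,3),round(fr,1),round(ft,1),np.round(bot.current_tool_pos()[:2]-hp(th)[:2],4))
    if abs(fr)>30 or abs(ft)>25: print("abort",th,fr,ft);break
bot.pause(.6)
p=bot.current_tool_pos()[:2]-A; print("actual th mod",(np.arctan2(p[1],p[0])-W+2*np.pi)%(2*np.pi)-np.pi,np.hypot(*p),bot.current_time_s(),bot.current_force(),bot.current_gripper_force(),bot.current_finger_gap())
import cv2
c=grab_frame("side")["pixels"][:,:,::-1]
cv2.imwrite("pics/open.png",cv2.resize(c[20:200,210:370],(533,600),interpolation=cv2.INTER_CUBIC))
E
```

```text
1.591 9.7 2.0 [ 0.0009 -0.0007]
3.162 2.0 1.6 [-0.0004  0.0012]
4.732 -11.4 1.3 [-0.     -0.0009]
6.303 -1.4 0.5 [-0.0001  0.0004]
7.874 10.5 2.0 [ 0.0009 -0.0007]
9.445 2.8 1.3 [-0.0005  0.0014]
11.016 -13.0 1.5 [ 0.     -0.0009]
12.586 -1.1 1.0 [-0.0001  0.0005]
actual th mod -0.002014223097267287 0.03992851256101769 30.8833 [ 2.22644238 -1.90674278  8.33484531] 41.591717675328255 0.1946736988559155
```

View pics/open.png

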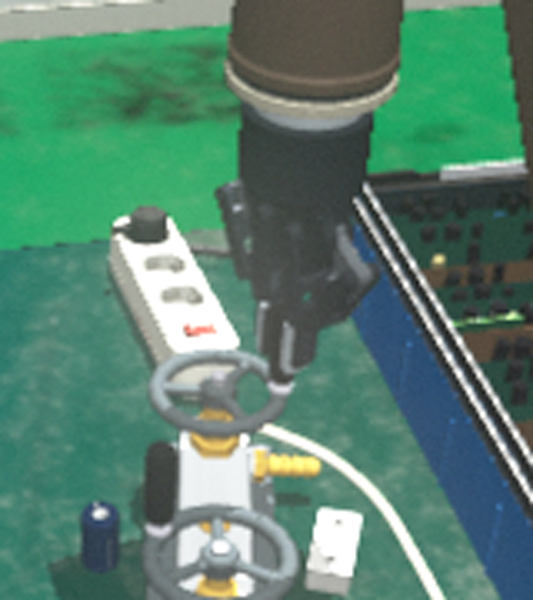

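The handle is still gripped at about (285,380), back at the closed bearing after two turns; the stem at about (215,380) is visibly higher. Handle 1, the capacitor and the die have not moved.

```bash
python3 -c "
from bench import ticket; print(ticket.job_done())"
```

```text
the job is handed in; nothing more can be done
None
```

Valve 2, the one with the hose tail, was closed to its stop, then backed off two full turns, and handed in at about 31 s with the fingers still gripping its handle at about 40 N; the handle's bearing, the force rise at the stop and the last picture agree with this, but no verdict was returned.

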